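# Shift the garden tractor's gear selector into third

## Task

The tall gear lever on the tractor's selector unit stands somewhere in the left-hand lane of its H-shaped gate. Without gripping it, push its knob with the shut fingertips to the neutral cross channel, across to the right, then forward (away from the robot) fully home into the third slot, the far right one, and draw the hand clear. Follow the gate, keep out of the fourth slot (near right), and leave the short range lever and everything lying about where they are.

Things in the scene. Friction and masses are not known exactly. Their poses are not given: they have to be found in the camera images.
- unit: Gear selector unit, an aluminium casting bolted to the bench: flange 220 x 280 x 12 mm, body 180 x 240 mm, flat top 90 mm above the bench. Origin on the bench under its middle; x points forward (away from the robot, within 20 degrees), y left, z up. The H gate is on its top, 35 mm left of the middle.
- gate_centre (a point): Middle of the H gate's neutral cross channel, in the upper face of the 6 mm steel gate plate, 96 mm above the bench. Axes as unit. The H has two lanes along unit x, 33 mm apart, 15 mm wide, joined by the cross channel, 16 mm wide. Slots: first far left, second near left, third far right, fourth near right.
- gear_knob (a point): Centre of the black round knob (37 mm across, 36 mm high) of the tall gear lever, a 10 mm steel rod. It swings about a pivot 12 mm above the bench straight under the gate centre; the knob's centre in unit axes from that pivot is 195 mm x (cos side sin fore, -sin side, cos side cos fore): 207 mm above the bench when upright. z axis along the lever.
- gear_fore (a joint): Forward lean of the gear lever, rad: 0 in the neutral cross channel, +0.30 at the far end of a lane (stop), -0.30 at the near end (stop). Stays where it is left; 1.5 to 3 N at the knob moves it. It can cross between lanes freely only within about 0.04 of 0; from up to about 0.1 off, the rounded web ends steer it in, at a harder push.
- gear_side (a joint): Sideways lean of the gear lever, rad: -0.20 in the left lane (stop), +0.20 in the right lane (stop); inside a lane the rod has about 0.03 rad of play towards the middle. Starts in the left lane at any forward lean. Stays where it is left; 1.5 to 3 N at the knob moves it.
- knob_far: cheek of the round gear knob (the knob's far side as the robot sees it): a flat 22 mm wide and 26 mm high; its outer face lies 18 mm from the knob's axis and its origin 14 mm from that axis, at the height of the knob's centre. Not to be pinched together with the cheek opposite.
- knob_near: cheek of the round gear knob (the knob's near side as the robot sees it): a flat 22 mm wide and 26 mm high; its outer face lies 18 mm from the knob's axis and its origin 14 mm from that axis, at the height of the knob's centre. Not to be pinched together with the cheek opposite.
- knob_left: cheek of the round gear knob (the knob's left side as the robot sees it): a flat 22 mm wide and 26 mm high; its outer face lies 18 mm from the knob's axis and its origin 14 mm from that axis, at the height of the knob's centre. Not to be pinched together with the cheek opposite.
- knob_right: cheek of the round gear knob (the knob's right side as the robot sees it): a flat 22 mm wide and 26 mm high; its outer face lies 18 mm from the knob's axis and its origin 14 mm from that axis, at the height of the knob's centre. Not to be pinched together with the cheek opposite.
- range_tip (a point): Middle of the flat black paddle (30 mm wide, 30 mm high) of the short range lever, 120 mm right of the gate centre in its own straight slot, about 140 mm above the bench. Swings fore and aft easily and starts at any lean; to be left alone.
- socket: Steel socket, 26 mm across, 34 mm high, standing loose on top of the unit. Origin at its underside. Leave alone.
- bearing: Steel bearing ring, 52 mm across, 15 mm high, lying on the bench left of the unit. Leave alone.
- wrench: Steel wrench lying on the bench between the robot and the unit. Leave alone.
- oil_bottle: White oil bottle, 68 mm across, 180 mm high, on the left. Leave alone.
- bolt_jar: Grey jar, 72 mm across, 85 mm high, on the right. Leave alone.
- mug: White mug, 80 mm across, 90 mm high, near on the right. Leave alone.
- screwdriver: Screwdriver lying on the bench near on the left. Leave alone.

How it is judged (in metres and radians):
On the way, in this order (a step that is already met when the one before it is completed fails the run):
1. the gear lever has been brought across to the right-hand lane through neutral (value of joint gear_side above 0.12 rad and value of joint gear_fore between -0.15 and 0.12 rad), for 0.05 s.
2. the gear lever is fully home in the third slot (value of joint gear_side above 0.14 rad and value of joint gear_fore above 0.265 rad), for 0.2 s.
At the end, for the whole second after the job is handed in: The gear lever leans forward more than 0.265 rad (stop at 0.30) and right more than 0.14 rad (stop at 0.20), at rest; the range lever's tip is within 20 mm and every loose thing within 30 mm of where it was (all of step 2 and velocity of joint gear_fore between -0.05 and 0.05 rad/s and velocity of joint gear_side between -0.05 and 0.05 rad/s and distance of each of socket, bearing, wrench, oil_bottle, bolt_jar, mug, screwdriver from where it was at the start of the episode below 0.03 m and distance of range_tip from where it was at the start of the episode below 0.02 m); the robot touches nothing.
It fails at once if the gear lever is pinched: fingers press on opposite cheeks of its knob at once ((contact force between the fingers and knob_left above 0.5 N and contact force between the fingers and knob_right above 0.5 N) or (contact force between the fingers and knob_far above 0.5 N and contact force between the fingers and knob_near above 0.5 N)).
It fails at once if the lever is forced through the web between the lanes (value of joint gear_side between -0.09 and 0.09 rad and (value of joint gear_fore above 0.15 rad or value of joint gear_fore below -0.15 rad)).
It fails at once if the lever goes into the fourth slot (more than halfway back in the right lane) (value of joint gear_side above 0.12 rad and value of joint gear_fore below -0.15 rad).
It fails at once if a loose bystander is lifted, carried or pushed away by more than 30 mm (distance of any of socket, bearing, wrench, oil_bottle, bolt_jar, mug, screwdriver from where it was at the start of the episode above 0.03 m).
It fails at once if the short range lever is moved by more than 20 mm (distance of range_tip from where it was at the start of the episode above 0.02 m).
It also fails if it takes over 54 s, if anything falls off the work surface, if the arm or the gripper's body presses on something with over 40 N, if the wrist force passes 120 N, or if a joint passes its speed limit or range.

## Robot

A 6-joint arm with a two-finger parallel gripper is mounted at the origin on the work surface. World frame = base frame: x ahead of the robot, y to its left, z up, the work surface at z = 0. Lengths are in m, angles in degrees, forces in N, time in s.
With the tool pointing down it reaches from about 0.3 to 0.825 m from the base axis. Payload 5.4 kg.
Tool frame: the origin (TCP) lies between the finger pads; the fingertips stand 22 mm ahead of it and the grasp point (between the pads) lies 3 mm ahead of it (env.tips_ahead is the z of the fingertips in the tool frame, in m); z points along the fingers, y is the direction in which the jaws open and shut (so a half turn about z gives the same grasp; the last joint's range is limited). The gripper opens to 92 mm and grips with 3 to 60 N. Pads are 20 mm wide; open, the fingers measure 128 mm over their backs; the gripper's body (75 mm by 189 mm) begins 69 mm behind the grasp point.
Start: joints at [-76.438, 9.076, 91.501, -0, 79.423, -12.038], TCP at [0.248, -0.519, 0.237] pointing down, gripper open.
Joint ranges: [-166.64, 166.64], [-54.1, 131.32], [10.49, 154.53], [-73.88, 253.88], [9.74, 151.15], [-171.62, 171.62]. Speed limits (degrees/s): [147.25, 147.25, 180, 180, 180, 180].

## Interface

Orientations are given as a 3x3 rotation matrix whose columns are the frame's x, y, z axes.
In Python, from plant import env gives the robot as it stands.
- The arm moves only by the tool servo_tool, never from a script. Its argument "steps" is a list that holds one entry, the list of rows, each a list of 7 numbers: the shift along the tool's x, y, z in mm, then the turn, a rotation vector about the tool's x, y, z in rad, then the opening, from 0 (shut) to 1 (fully open). In form: [[[tx, ty, tz, wx, wy, wz, jaw], ...]]. A call has 1 to 20 rows; each row shifts and turns the commanded pose from where the row before left it, along the tool's axes as they then stand; what a row does not reach is not made up. A row lasts 1/8 s, in which the tool goes at most 62.5 mm and 10.7 degrees, less where a joint would pass 70% of its speed; a pose out of reach is approached as far as the arm can. A call with a gripper value outside its range is refused whole. The fingers move at their own pace and stop on an object; the grip force is fixed at half the most. Time passes only in rows, so rows that do not move let the fingers close. It gives the time, the measured TCP pose, the force and the opening at its end, in the units of the state.
- env.sense(): the state, without advancing time (a new reading comes with each control period).
- env.read_camera(name): name is "scene" or "top" or "wrist"; returns a dict with "frame" (480x640x3 uint8, red, green, blue), "mtx" (3x3 intrinsics, pixels), "pose" (4x4, takes a point from camera to world coordinates); the wrist camera has in their place "mount" (4x4, takes a point from camera to tool coordinates, whose origin is the TCP and whose axes are the flange's). Camera axes: x right, y down, z forward; pixel columns grow to the right and rows downward; lengths in m; the calibration is good to about 2 mm. The wrist camera is an equidistant fisheye: a pixel r from the principal point sees the ray r / f radians off the axis. A picture is of the moment at which its call begins: read the wrist's pose just before it. There is no depth.
- env.finish_job(): hands the job in, once; it reports no verdict.
The state is a dict: "clock": time; "joint_positions": joint angles; "joint_velocities": joint speeds; "joint_efforts": joint torques, N m; "tool_pos": TCP position; "orientation": TCP orientation; "contact_force": force on the tool from outside, world axes, zero at the start; "moment": the same for the moment, N m; "width": finger opening in m.
Only numpy, scipy, OpenCV 4.12 (cv2) and the standard library are available. Lean on these libraries where they do the work, as an engineer would, in place of code of your own. Each camera call takes 0.05 s, during which the arm holds its last target.

## Working session

There is one attempt and no reset: what is moved stays moved. The work goes in short steps, Python scripts to look and compute and a tool call to move; the robot and the scene stay as the last step left them, time stands still between calls to the robot, and variables do not carry over. Pictures are saved under pics/ and viewed, and the job is handed in when it is done.

Besides the shell and the picture viewer there is one more tool, called after "Request:" by a JSON object that holds its "name" and its "arguments". servo_tool: Moves the arm, as the interface text tells. Its arguments: {"type":"object","properties":{"steps":{"type":"array","items":{"type":"array","items":{"type":"array","items":{"type":"number"}}}}},"required":["steps"]}

```bash
mkdir -p pics; ls
python3 - <<'E'
from plant import env
import cv2
s=env.sense();print(s)
for n in("scene","top"):
    c=env.read_camera(n);cv2.imwrite(f"pics/{n}0.png",c["frame"][:,:,::-1]);print(n,c["mtx"].tolist(),c["pose"].round(4).tolist())
print(env.tips_ahead)
E
```

```text
pics
{'clock': 0.0, 'joint_positions': array([-7.64374626e+01,  9.11027423e+00,  9.15713085e+01, -2.89852423e-04,
        7.94250793e+01, -1.20378373e+01]), 'joint_velocities': array([ 0.04382791,  0.07120565, -0.04661989, -0.02333078,  0.00644981,
       -0.03531625]), 'joint_efforts': array([ 3.57344870e-04, -3.85574591e+01, -3.22105515e+01,  7.01724133e-02,
        3.79825034e-02, -1.31594406e-04]), 'tool_pos': array([ 0.2482907 , -0.51797486,  0.23564976]), 'orientation': array([[ 9.01829382e-01,  4.32092086e-01, -4.41392437e-04],
       [ 4.32092142e-01, -9.01827650e-01,  1.80852538e-03],
       [ 3.83389600e-04, -1.82170353e-03, -9.99998267e-01]]), 'contact_force': array([-0.25406128, -0.71643451,  0.26936692]), 'moment': array([-0.00374314,  0.02105348,  0.0258977 ]), 'width': 0.09206744615780607}
scene [[438.3768578286654, 0.0, 323.4463365995204], [0.0, 438.3768578286654, 241.33293963606522], [0.0, 0.0, 1.0]] [[-0.8579, 0.3223, -0.4001, 0.9565], [0.5138, 0.5433, -0.664, 0.7225], [0.0033, -0.7752, -0.6317, 0.8323], [0.0, 0.0, 0.0, 1.0]]
top [[596.4387874868032, 0.0, 312.07490050192894], [0.0, 596.4387874868032, 239.7963511630432], [0.0, 0.0, 1.0]] [[-0.0112, -0.9961, 0.0873, 0.3999], [-0.9998, 0.0124, 0.0126, 0.0083], [-0.0137, -0.0871, -0.9961, 1.3475], [0.0, 0.0, 0.0, 1.0]]
0.022
```

View pics/scene0.png

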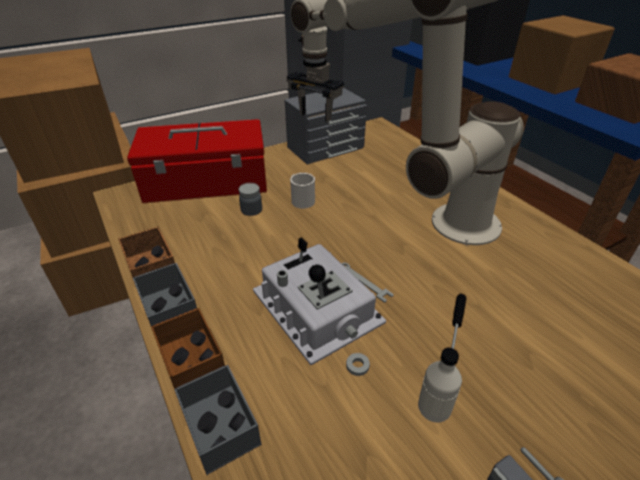

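View pics/top0.png

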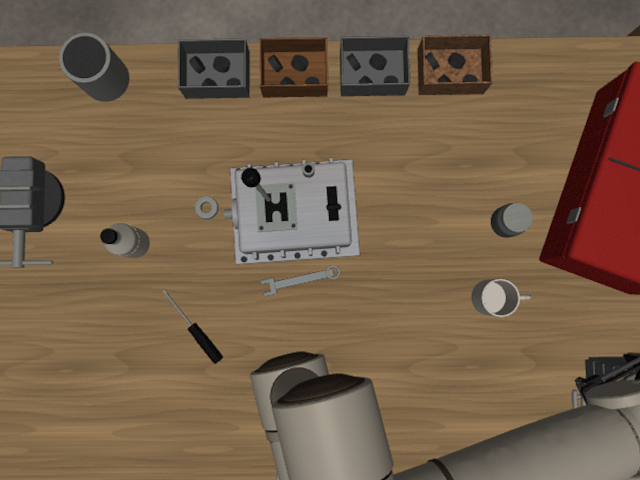

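The top view shows the unit around (295,212), with the knob at (251,178), left and forward of the gate at (276,207). The lever is near the first slot. I'll zoom in to get corners.

Run:
```python
import cv2
a=cv2.imread("pics/top0.png")[150:275,190:370]
cv2.imwrite("pics/topz.png",cv2.resize(a,None,fx=4.4,fy=4.4,interpolation=cv2.INTER_CUBIC))
a=cv2.imread("pics/scene0.png")[230:360,240:400]
cv2.imwrite("pics/scz.png",cv2.resize(a,None,fx=4.5,fy=4.5,interpolation=cv2.INTER_CUBIC))
```

```text
(no output)
```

View pics/topz.png

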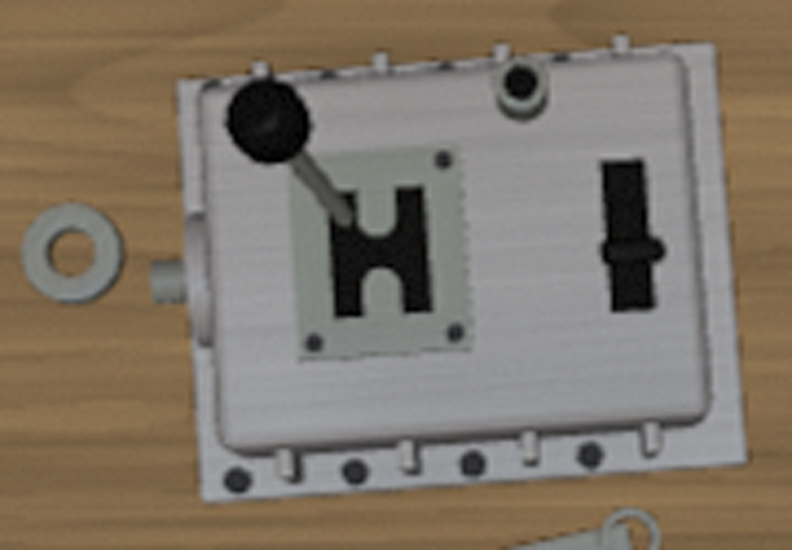

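View pics/scz.png

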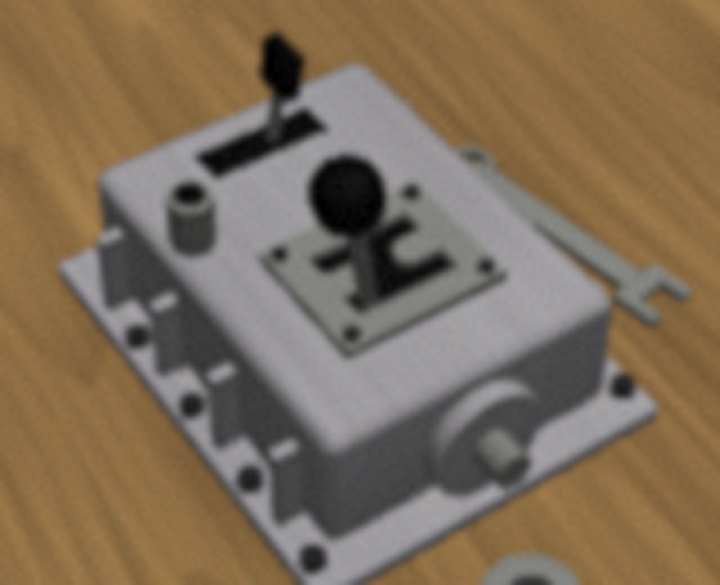

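```bash
cat > h.py <<'E'
import numpy as np
from scipy.optimize import least_squares
TK=(np.array([[596.4388,0,312.0749],[0,596.4388,239.79635],[0,0,1]]),np.array([[-0.0112,-0.9961,0.0873,0.3999],[-0.9998,0.0124,0.0126,0.0083],[-0.0137,-0.0871,-0.9961,1.3475],[0,0,0,1]]))
SK=(np.array([[438.37686,0,323.44634],[0,438.37686,241.33294],[0,0,1]]),np.array([[-0.8579,0.3223,-0.4001,0.9565],[0.5138,0.5433,-0.664,0.7225],[0.0033,-0.7752,-0.6317,0.8323],[0,0,0,1]]))
def proj(C,p):
    K,T=C;q=T[:3,:3].T@(np.asarray(p)-T[:3,3]);q=K@q;return q[:2]/q[2]
def tow(u,p):
    c,s=np.cos(u[2]),np.sin(u[2]);return np.array([u[0]+c*p[0]-s*p[1],u[1]+s*p[0]+c*p[1],p[2]])
def knob(f,s):
    return np.array([.195*np.cos(s)*np.sin(f),.035-.195*np.sin(s),.012+.195*np.cos(s)*np.cos(f)])
E
python3 - <<'E'
from h import *
tz=lambda a:np.array([190,150])+(np.array(a)+.5)/4.4-.5
sz=lambda a:np.array([240,230])+(np.array(a)+.5)/4.5-.5
P=[(.11,.14,.012),(.11,-.14,.012),(-.11,-.14,.012),(-.11,.14,.012),(0,.035,.096)]
Q=[tz(a) for a in [(178,80),(716,44),(747,462),(204,500),(379,250)]]
S=[(-.11,.14,.012),(.11,-.14,.012)]; SQ=[sz(a) for a in [(657,408),(60,266)]]
f=lambda u:np.concatenate([proj(TK,tow(u,p))-q for p,q in zip(P,Q)]+[proj(SK,tow(u,p))-q for p,q in zip(S,SQ)])
r=least_squares(f,[.45,.0,0]);u=r.x;print(u,f(u).round(2),np.degrees(u[2]))
g=lambda k:np.concatenate([proj(TK,tow(u,knob(*k)))-tz((269,121)),proj(SK,tow(u,knob(*k)))-sz((347,195))])
k=least_squares(g,[.2,-.2]);print(k.x,g(k.x),tow(u,knob(*k.x)))
g2=lambda p:np.concatenate([proj(TK,p)-tz((269,121)),proj(SK,p)-sz((347,195))])
w=least_squares(g2,[.45,.0,.2]);print(w.x,w.fun)
print('gate',tow(u,(0,.035,.096)))
for a in [(.3,-.2),(0,-.2),(0,.2),(.3,.2)]:print(a,tow(u,knob(*a)))
# range tip, socket
rt=least_squares(lambda p:np.concatenate([proj(TK,p)-tz((633,250)),proj(SK,p)-sz((282,66))]),[.45,-.1,.14]);print('range',rt.x,rt.fun)
so=least_squares(lambda p:np.concatenate([proj(TK,p)-tz((521,83)),proj(SK,p)-sz((190,192))]),[.45,-.1,.14]);print('socket',so.x,so.fun)
E
```

```text
[0.58213618 0.06497302 0.05610685] [-0.35 -0.17  0.15 -0.51  0.3   0.93 -0.86  0.78  0.23  0.59 -0.21  0.52
 -1.78 -0.22] 3.214685522779234
[ 0.23935636 -0.19709072] [ 0.47036129  0.94131626 -0.52696149  0.93269327] [0.62329595 0.14058449 0.19777321]
[0.6237009  0.14154741 0.2015951 ] [-0.24948232  0.370098   -0.47593935 -0.05669493]
gate [0.58017347 0.09991794 0.096     ]
(0.3, -0.2) [0.63438988 0.14176463 0.19457721]
(0, -0.2) [0.578001   0.1385975  0.20311298]
(0, 0.2) [0.58234594 0.06123839 0.20311298]
(0.3, 0.2) [0.63873482 0.06440551 0.19457721]
range [ 0.57206944 -0.02006989  0.14296039] [-0.31580015  0.49358653 -0.70475724 -0.09510034]
socket [0.65434747 0.03102414 0.12900262] [-0.23014084  0.37707356 -0.49313544 -0.0734674 ]
```

The unit fit gives yaw 3.2° and gate centre (0.580, 0.100). The knob is at about (0.624, 0.141, 0.20), so fore is about 0.24 and side about -0.2. I'll lift, align the tool with the unit, shut the fingers and go to the far side of the knob.

Request:
{"name": "servo_tool", "arguments": {"steps": [[[0,0,-22,0,0,0.13,0],[0,0,-22,0,0,0.13,0],[0,0,-22,0,0,0.13,0],[35.4,-49,0,0,0,0,0],[35.4,-49,0,0,0,0,0],[35.4,-49,0,0,0,0,0],[35.4,-49,0,0,0,0,0],[35.4,-49,0,0,0,0,0],[35.4,-49,0,0,0,0,0],[35.4,-49,0,0,0,0,0],[35.4,-49,0,0,0,0,0],[35.4,-49,0,0,0,0,0],[35.4,-49,0,0,0,0,0],[35.4,-49,0,0,0,0,0],[35.4,-49,0,0,0,0,0],[0,0,0,0,0,0,0]]]}}

```text
clock: 2.1
tool_pos: [0.6396, 0.0962, 0.3005]
orientation: [[0.998, 0.062, -0.003], [0.062, -0.998, 0.001], [-0.003, -0.001, -1.0]]
contact_force: [-0.2, 0.4, -0.1]
width: 0.0007
```

```bash
cat > rep.py <<'E'
from plant import env
import numpy as np
from h import *
u=[0.58213618,0.06497302,0.05610685]
def rep():
    s=env.sense();p=s['tool_pos'];R=s['orientation']
    c,sn=np.cos(u[2]),np.sin(u[2]);d=p-np.array([0.58017,0.09992,0])
    print('t',s['clock'],'tcp',p.round(4),'yaw',np.degrees(np.arctan2(R[1,0],R[0,0])).round(2),'zax',R[:,2].round(4),'F',s['contact_force'].round(2),'w',round(s['width'],4))
    print('rel gate: fwd %.1f left %.1f z %.1f'%(1e3*(c*d[0]+sn*d[1]),1e3*(-sn*d[0]+c*d[1]),1e3*d[2]),'q',s['joint_positions'].round(1))
if __name__=='__main__':rep()
E
python3 rep.py
```

```text
t 2.1 tcp [0.6396 0.0962 0.3005] yaw 3.53 zax [-2.7e-03  9.0e-04 -1.0e+00] F [-0.21  0.39 -0.14] w 0.0007
rel gate: fwd 59.2 left -7.0 z 300.5 q [-2.1 18.  73.8  0.  88.3 84.3]
```

Request:
{"name": "servo_tool", "arguments": {"steps": [[[16,-22,0,0,0,0,0],[16,-23,0,0,0,0,0],[0,0,0,0,0,0,0],[0,0,0,0,0,0,0]]]}}

```text
clock: 2.6
tool_pos: [0.6681, 0.1382, 0.3024]
orientation: [[0.998, 0.056, -0.001], [0.056, -0.998, -0.001], [-0.001, 0.001, -1.0]]
contact_force: [-0.1, -0.4, -0.7]
width: 0.0004
```

```bash
python3 rep.py
python3 - <<'E'
from plant import env
import cv2
for n in("scene","top","wrist"):
    c=env.read_camera(n);a=c["frame"][:,:,::-1]
    if n=="scene":a=cv2.resize(a[180:380,210:430],None,fx=3,fy=3)
    if n=="top":a=cv2.resize(a[100:275,150:390],None,fx=3,fy=3)
    cv2.imwrite(f"pics/{n}1.png",a)
E
```

```text
t 2.6 tcp [0.6681 0.1382 0.3024] yaw 3.2 zax [-8.e-04 -6.e-04 -1.e+00] F [-0.06 -0.4  -0.73] w 0.0004
rel gate: fwd 90.0 left 33.3 z 302.4 q [ 1.6 23.4 66.8 -0.  89.8 88.4]
```

View pics/scene1.png

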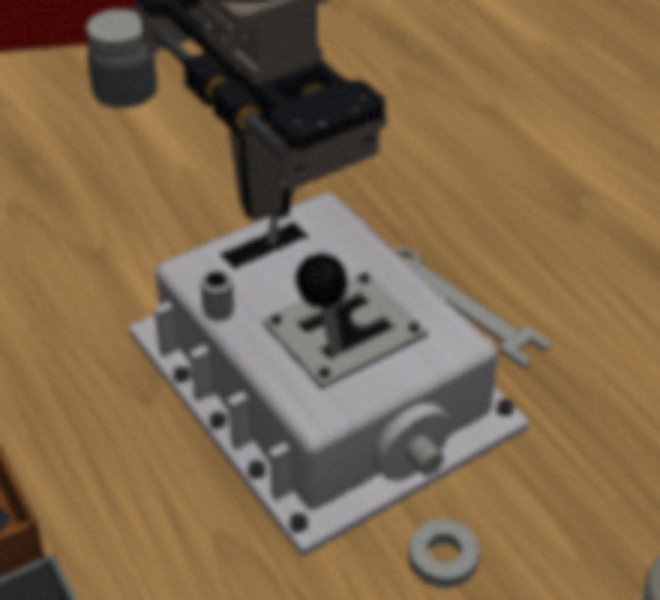

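View pics/wrist1.png

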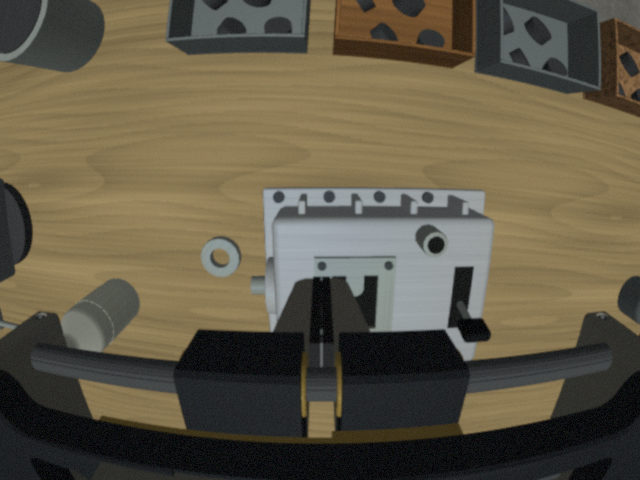

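Run:
```python
from h import *
p=proj(SK,(0.668,0.138,0.28));print(p,(p-[210,180])*3); p=proj(TK,(0.668,0.138,0.28));print(p,(p-[150,100])*3)
```

```text
[295.34941084 250.38438781] [256.04823253 211.15316343]
[247.38144421 145.28312158] [292.14433262 135.84936474]
```

View pics/top1.png

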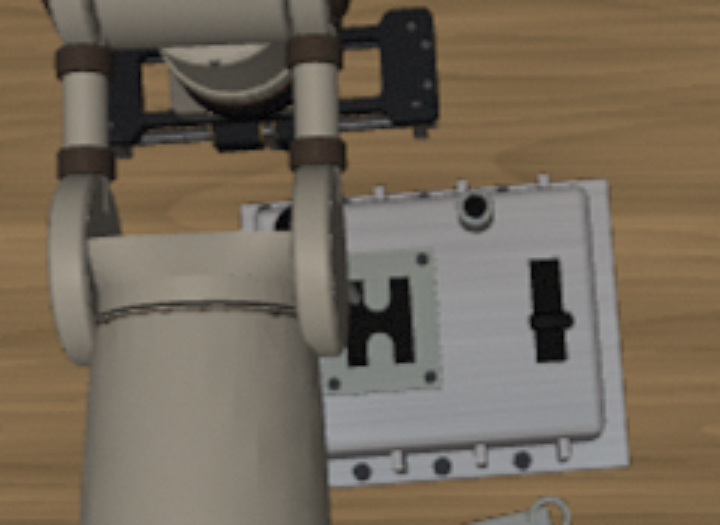

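Tip projection agrees with the picture at about (262,212). I'll descend on the far side of the knob.

Request:
{"name": "servo_tool", "arguments": {"steps": [[[2,-5,20,0,0,0,0],[0,0,25,0,0,0,0],[0,0,25,0,0,0,0],[0,0,23,0,0,0,0],[0,0,0,0,0,0,0],[0,0,0,0,0,0,0]]]}}

```text
clock: 3.5
tool_pos: [0.6705, 0.1445, 0.2101]
orientation: [[0.998, 0.057, 0.001], [0.057, -0.998, 0.0], [0.001, -0.0, -1.0]]
contact_force: [0.0, -0.3, 0.1]
width: 0.0004
```

```bash
python3 rep.py
cat > sc.py <<'E'
from plant import env
import cv2,sys
c=env.read_camera("scene");a=c["frame"][:,:,::-1]
cv2.imwrite("pics/"+sys.argv[1]+".png",cv2.resize(a[200:340,240:400],None,fx=4.2,fy=4.2,interpolation=cv2.INTER_CUBIC))
E
python3 sc.py s2
```

```text
t 3.5 tcp [0.6705 0.1445 0.2101] yaw 3.25 zax [ 7.e-04  1.e-04 -1.e+00] F [ 0.01 -0.31  0.13] w 0.0004
rel gate: fwd 92.7 left 39.5 z 210.1 q [ 2.1 26.3 73.2  0.  80.4 88.8]
```

View pics/s2.png

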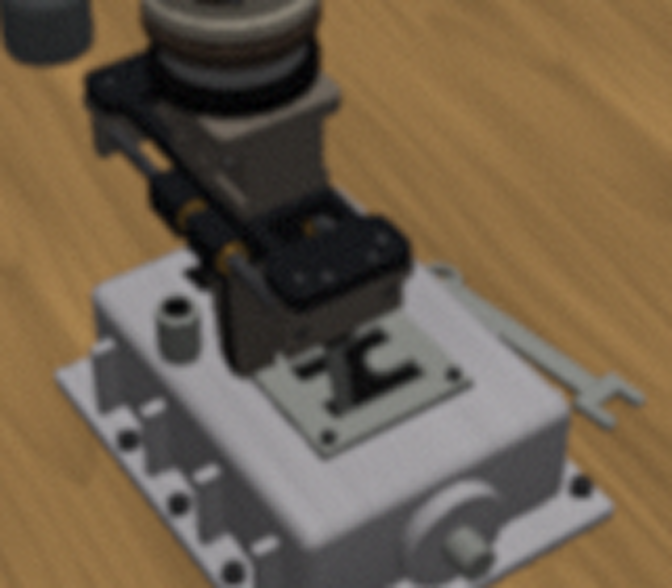

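Request:
{"name": "servo_tool", "arguments": {"steps": [[[-6,0,0,0,0,0,0],[-6,0,0,0,0,0,0],[-6,0,0,0,0,0,0],[-6,0,0,0,0,0,0],[-6,0,0,0,0,0,0],[-6,0,0,0,0,0,0],[0,0,0,0,0,0,0]]]}}

```text
clock: 4.42
tool_pos: [0.6338, 0.1424, 0.2095]
orientation: [[0.998, 0.057, -0.001], [0.057, -0.998, -0.0], [-0.001, 0.0, -1.0]]
contact_force: [1.3, -0.0, 1.5]
width: 0.0004
```

```bash
python3 rep.py; python3 sc.py s3
```

```text
t 4.425 tcp [0.6338 0.1424 0.2095] yaw 3.25 zax [-5.e-04 -1.e-04 -1.e+00] F [ 1.33 -0.03  1.48] w 0.0004
rel gate: fwd 55.9 left 39.4 z 209.5 q [ 2.  21.1 80.2 -0.  78.8 88.8]
```

View pics/s3.png

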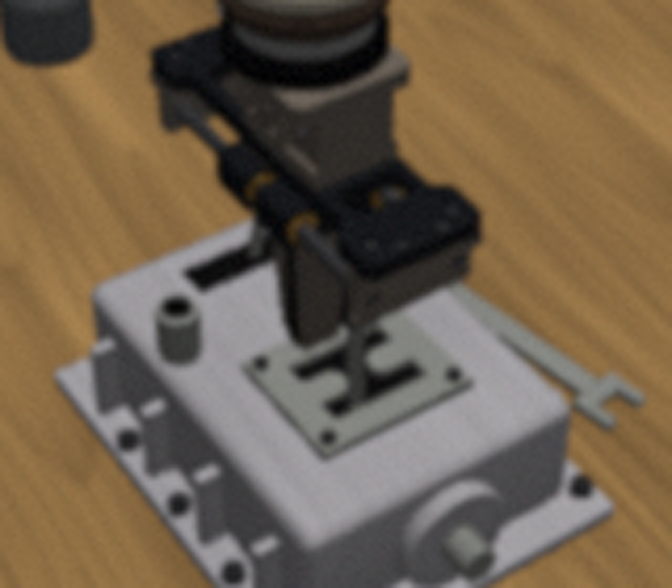

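Contact is made and the rod is moving back. I'll continue to neutral.

Request:
{"name": "servo_tool", "arguments": {"steps": [[[-6,0,0,0,0,0,0],[-6,0,0,0,0,0,0],[-6,0,0,0,0,0,0],[-5,0,0,0,0,0,0],[-4,0,0,0,0,0,0],[0,0,0,0,0,0,0]]]}}

```text
clock: 5.22
tool_pos: [0.607, 0.1409, 0.2095]
orientation: [[0.998, 0.057, -0.001], [0.057, -0.998, -0.0], [-0.001, 0.0, -1.0]]
contact_force: [1.3, 0.1, 0.8]
width: 0.0004
```

```bash
python3 rep.py; python3 sc.py s4
```

```text
t 5.225 tcp [0.607  0.1409 0.2095] yaw 3.26 zax [-5.e-04 -1.e-04 -1.e+00] F [1.33 0.12 0.76] w 0.0004
rel gate: fwd 29.0 left 39.4 z 209.5 q [ 2.  17.3 85.  -0.  77.8 88.7]
```

View pics/s4.png

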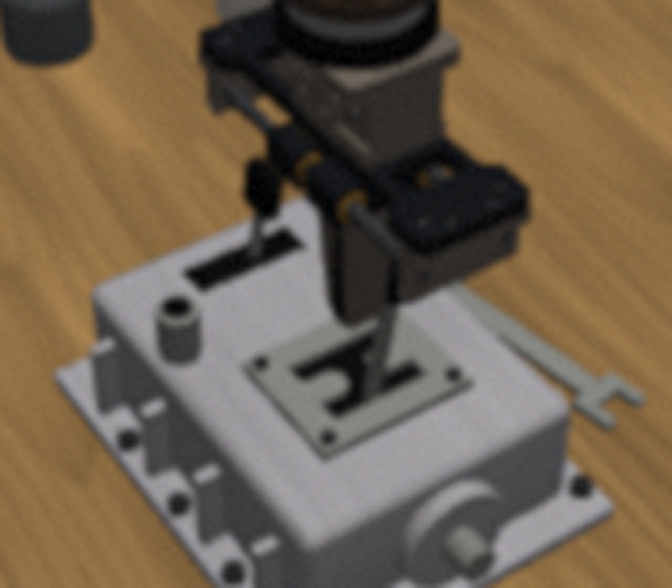

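Run:
```python
from h import *
u=[0.58213618,0.06497302,0.05610685]
m=lambda p:((proj(SK,p)-[240,200]+.5)*4.2-.5).round(1)
for f in(-.1,-.05,0,.05,.1,.2):
    k=knob(f,-.2);b=np.array([0,.035,.012]);q=b+(k-b)*(84/195./np.cos(f)/np.cos(.2));q2=b+(k-b)*.75
    print(f,m(tow(u,q)),m(tow(u,q2)))
print(m(tow(u,(0,.035,.096))), m(tow(u,(-.02,.035+.0165,.096))),m(tow(u,(.028,.035+.0165,.096))),m(tow(u,(0.028,.035-.0165,.096))))
```

```text
-0.1 [382.9 386.5] [406.3 318. ]
-0.05 [376.6 389.5] [395.4 322.5]
0 [370.3 392.5] [384.3 327.5]
0.05 [364.1 395.6] [373.2 333. ]
0.1 [357.8 398.8] [362.  339.1]
0.2 [345.1 405.4] [339.6 352.6]
[353.  374.2] [399.3 377.5] [327.6 412.6] [294.9 376.7]
```

Request:
{"name": "servo_tool", "arguments": {"steps": [[[20,0,0,0,0,0,0],[5,0,-30,0,0,0,0],[0,0,-40,0,0,0,0],[0,-30,0,0,0,0,0],[-25,-27,0,0,0,0,0],[-28,0,0,0,0,0,0],[0,0,0,0,0,0,0],[0,0,0,0,0,0,0]]]}}

```text
clock: 6.28
tool_pos: [0.5767, 0.196, 0.2795]
orientation: [[0.998, 0.056, 0.0], [0.056, -0.998, -0.0], [0.0, 0.0, -1.0]]
contact_force: [0.3, 0.6, -0.3]
width: 0.0004
```

```bash
python3 rep.py; python3 sc.py s5
```

```text
t 6.275 tcp [0.5767 0.196  0.2795] yaw 3.23 zax [ 0.e+00 -1.e-04 -1.e+00] F [ 0.31  0.6  -0.31] w 0.0004
rel gate: fwd 1.9 left 96.1 z 279.5 q [ 7.4 12.7 82.6 -0.  84.8 94.2]
```

View pics/s5.png

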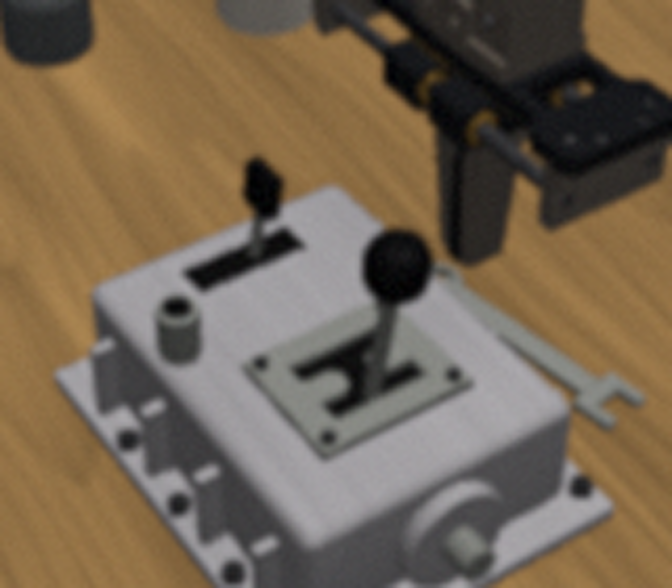

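Run:
```python
from h import *
u=[0.58213618,0.06497302,0.05610685]
m=lambda p:((proj(SK,p)-[240,200]+.5)*4.2-.5).round(1)
for s in(-.2,-.17):
  for f in(-.1,-.05,0,.05,.1):print(s,f,m(tow(u,knob(f,s))))
```

```text
-0.2 -0.1 [426.9 258. ]
-0.2 -0.05 [411.8 263.9]
-0.2 0 [396.6 270.6]
-0.2 0.05 [381.1 278. ]
-0.2 0.1 [365.6 286.2]
-0.17 -0.1 [420.6 250.2]
-0.17 -0.05 [405.4 256.1]
-0.17 0 [390.1 262.7]
-0.17 0.05 [374.6 270.1]
-0.17 0.1 [359.  278.3]
```

Knob at (398,266) in the crop matches fore ≈ 0, side ≈ -0.2. I'll descend on its left and push right.

Request:
{"name": "servo_tool", "arguments": {"steps": [[[-2,0,30,0,0,0,0],[0,0,40,0,0,0,0],[0,0,0,0,0,0,0],[0,8,0,0,0,0,0],[0,8,0,0,0,0,0],[0,6,0,0,0,0,0],[0,6,0,0,0,0,0],[0,6,0,0,0,0,0],[0,6,0,0,0,0,0],[0,6,0,0,0,0,0],[0,0,0,0,0,0,0]]]}}

```text
clock: 7.7
tool_pos: [0.5768, 0.1496, 0.2095]
orientation: [[0.998, 0.056, -0.0], [0.056, -0.998, -0.0], [-0.0, 0.0, -1.0]]
contact_force: [0.2, 0.8, 1.4]
width: 0.0005
```

```bash
python3 rep.py; python3 sc.py s6
```

```text
t 7.7 tcp [0.5768 0.1496 0.2095] yaw 3.22 zax [-2.e-04 -2.e-04 -1.e+00] F [0.24 0.77 1.35] w 0.0005
rel gate: fwd -0.6 left 49.8 z 209.5 q [ 2.9 13.3 89.7 -0.  77.  89.7]
```

View pics/s6.png

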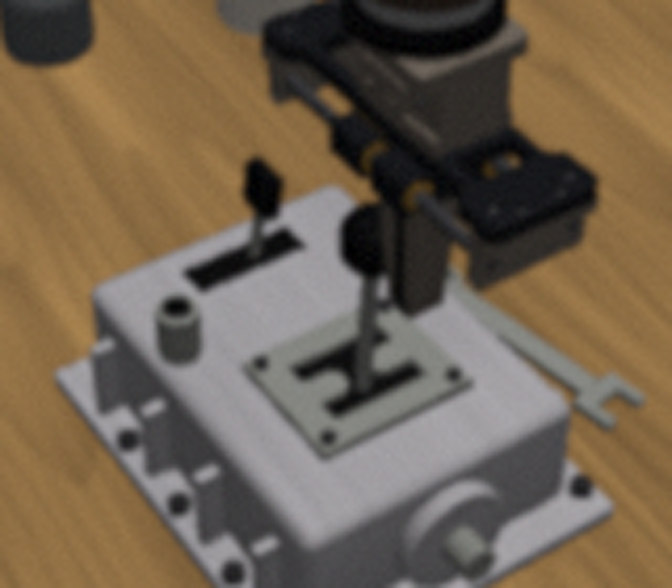

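Request:
{"name": "servo_tool", "arguments": {"steps": [[[0,6,0,0,0,0,0],[0,6,0,0,0,0,0],[0,6,0,0,0,0,0],[0,6,0,0,0,0,0],[0,6,0,0,0,0,0],[0,6,0,0,0,0,0],[0,6,0,0,0,0,0],[0,4,0,0,0,0,0],[0,3,0,0,0,0,0],[0,0,0,0,0,0,0]]]}}

```text
clock: 9.0
tool_pos: [0.5794, 0.101, 0.2093]
orientation: [[0.998, 0.057, -0.001], [0.057, -0.998, -0.0], [-0.001, 0.0, -1.0]]
contact_force: [0.7, 0.5, -0.4]
width: 0.0003
```

```bash
python3 rep.py; python3 sc.py s7
```

```text
t 9.0 tcp [0.5794 0.101  0.2093] yaw 3.24 zax [-5.e-04 -1.e-04 -1.e+00] F [ 0.74  0.53 -0.36] w 0.0003
rel gate: fwd -0.7 left 1.2 z 209.3 q [-1.9 12.2 91.  -0.  76.8 84.9]
```

View pics/s7.png

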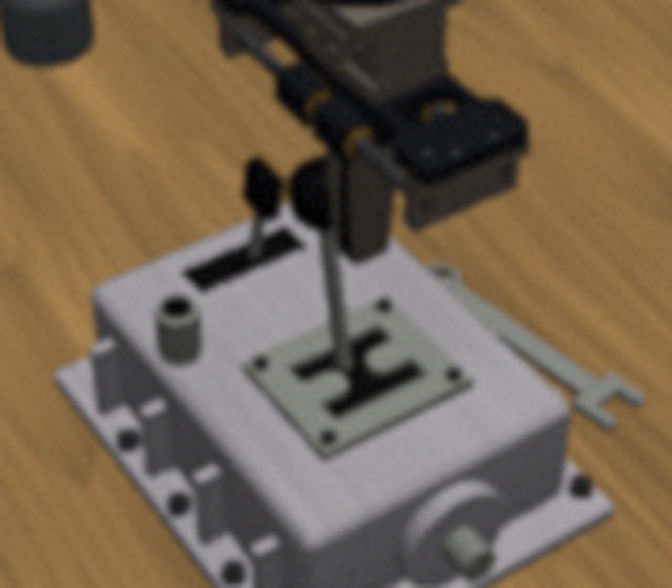

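Request:
{"name": "servo_tool", "arguments": {"steps": [[[0,2,0,0,0,0,0],[0,2,0,0,0,0,0],[0,0,0,0,0,0,0]]]}}

```text
clock: 9.43
tool_pos: [0.5797, 0.0971, 0.2095]
orientation: [[0.998, 0.057, -0.0], [0.057, -0.998, -0.0], [-0.0, 0.0, -1.0]]
contact_force: [-0.4, 2.5, -0.2]
width: 0.0006
```

```bash
python3 rep.py
python3 - <<'E'
from h import *
u=[0.58213618,0.06497302,0.05610685]
m=lambda p:((proj(SK,p)-[240,200]+.5)*4.2-.5).round(1)
for s in(.12,.16,.2):
  for f in(-.05,0,.05):print(s,f,m(tow(u,knob(f,s))))
E
```

```text
t 9.425 tcp [0.5797 0.0971 0.2095] yaw 3.25 zax [-3.e-04 -0.e+00 -1.e+00] F [-0.43  2.49 -0.21] w 0.0006
rel gate: fwd -0.6 left -2.7 z 209.5 q [-2.3 12.2 91.1 -0.  76.8 84.5]
0.12 -0.05 [344.2 195.5]
0.12 0 [329.  201.7]
0.12 0.05 [313.7 208.6]
0.16 -0.05 [336.  189.5]
0.16 0 [321.  195.5]
0.16 0.05 [305.9 202.4]
0.2 -0.05 [328. 184.]
0.2 0 [313.2 189.9]
0.2 0.05 [298.2 196.6]
```

Request:
{"name": "servo_tool", "arguments": {"steps": [[[0,1.5,0,0,0,0,0],[0,1.5,0,0,0,0,0],[0,0,0,0,0,0,0]]]}}

```text
clock: 9.8
tool_pos: [0.58, 0.0941, 0.2096]
orientation: [[0.998, 0.057, -0.0], [0.057, -0.998, -0.0], [-0.0, 0.0, -1.0]]
contact_force: [-0.5, 1.7, -0.5]
width: 0.0005
```

Request:
{"name": "servo_tool", "arguments": {"steps": [[[0,1.5,0,0,0,0,0],[0,1.5,0,0,0,0,0],[0,0,0,0,0,0,0]]]}}

```text
clock: 10.18
tool_pos: [0.5801, 0.0913, 0.2095]
orientation: [[0.998, 0.057, -0.0], [0.057, -0.998, 0.0], [-0.0, -0.0, -1.0]]
contact_force: [0.4, 1.0, -0.9]
width: 0.0005
```

```bash
python3 rep.py; python3 sc.py s8
```

```text
t 10.175 tcp [0.5801 0.0913 0.2095] yaw 3.25 zax [-2.e-04  3.e-04 -1.e+00] F [ 0.42  0.96 -0.89] w 0.0005
rel gate: fwd -0.6 left -8.6 z 209.5 q [-2.8 12.1 91.2  0.  76.7 83.9]
```

View pics/s8.png

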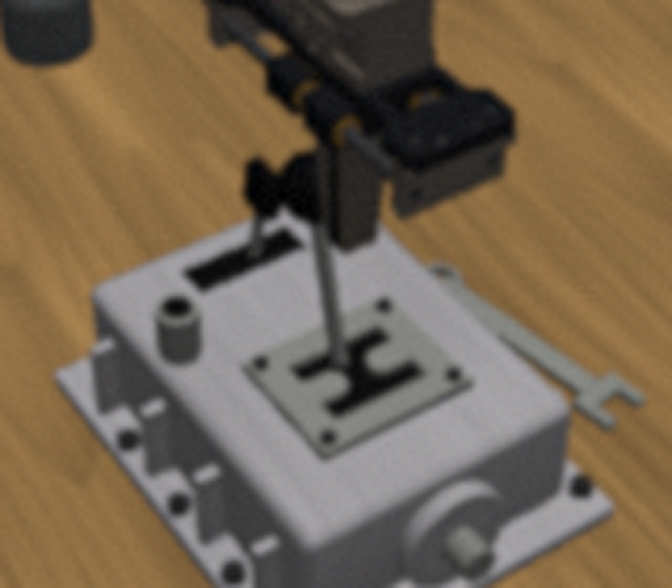

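Request:
{"name": "servo_tool", "arguments": {"steps": [[[0,1.5,0,0,0,0,0],[0,1.5,0,0,0,0,0],[0,0,0,0,0,0,0]]]}}

```text
clock: 10.6
tool_pos: [0.5801, 0.0886, 0.2093]
orientation: [[0.998, 0.057, -0.001], [0.057, -0.998, 0.001], [-0.0, -0.001, -1.0]]
contact_force: [-0.4, 4.1, -2.4]
width: 0.0002
```

Force rose to 4 N, so that's the right-hand stop. I'll retreat, go round to the near side at height, and look.

Request:
{"name": "servo_tool", "arguments": {"steps": [[[0,-15,0,0,0,0,0],[0,-10,-20,0,0,0,0],[0,0,-50,0,0,0,0],[-30,0,0,0,0,0,0],[-20,20,0,0,0,0,0],[0,30,0,0,0,0,0],[0,2,0,0,0,0,0],[0,0,0,0,0,0,0]]]}}

```text
clock: 11.6
tool_pos: [0.5321, 0.0589, 0.2799]
orientation: [[0.998, 0.057, 0.001], [0.057, -0.998, -0.0], [0.001, 0.0, -1.0]]
contact_force: [0.7, -0.4, 0.3]
width: 0.0001
```

```bash
python3 rep.py; python3 sc.py s9
```

```text
t 11.6 tcp [0.5321 0.0589 0.2799] yaw 3.25 zax [ 5.e-04 -1.e-04 -1.e+00] F [ 0.73 -0.44  0.29] w 0.0001
rel gate: fwd -50.2 left -38.2 z 279.9 q [-6.6  1.6 94.6 -0.  83.8 80.1]
```

View pics/s9.png

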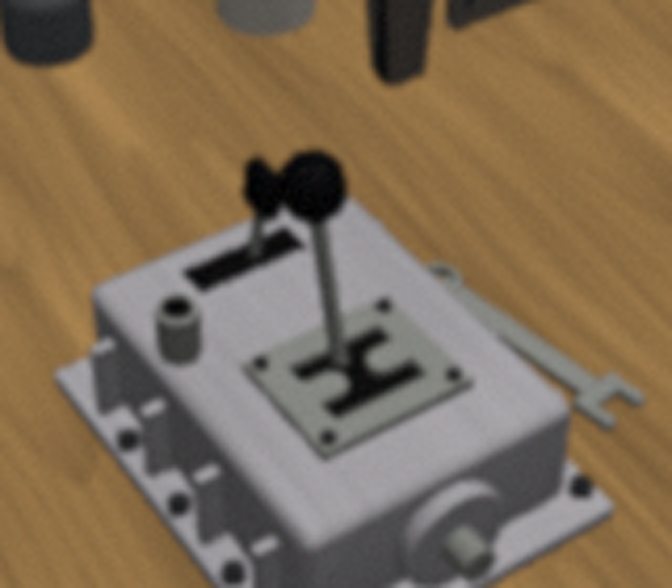

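The knob at (314,186) means fore ≈ 0, side ≈ +0.20. I'll descend on the near side and push forward.

Request:
{"name": "servo_tool", "arguments": {"steps": [[[0,0,30,0,0,0,0],[0,0,41,0,0,0,0],[0,0,0,0,0,0,0],[8,0,0,0,0,0,0],[6,0,0,0,0,0,0],[6,0,0,0,0,0,0],[6,0,0,0,0,0,0],[6,0,0,0,0,0,0],[6,0,0,0,0,0,0],[6,0,0,0,0,0,0],[0,0,0,0,0,0,0]]]}}

```text
clock: 13.02
tool_pos: [0.5762, 0.061, 0.2085]
orientation: [[0.998, 0.057, 0.0], [0.057, -0.998, 0.0], [0.0, -0.0, -1.0]]
contact_force: [-1.2, -0.1, 0.9]
width: 0.0003
```

```bash
python3 rep.py; python3 sc.py s10
```

```text
t 13.025 tcp [0.5762 0.061  0.2085] yaw 3.25 zax [ 1.e-04  1.e-04 -1.e+00] F [-1.25 -0.13  0.86] w 0.0003
rel gate: fwd -6.1 left -38.7 z 208.5 q [-5.9 11.  92.6  0.  76.4 80.8]
```

View pics/s10.png

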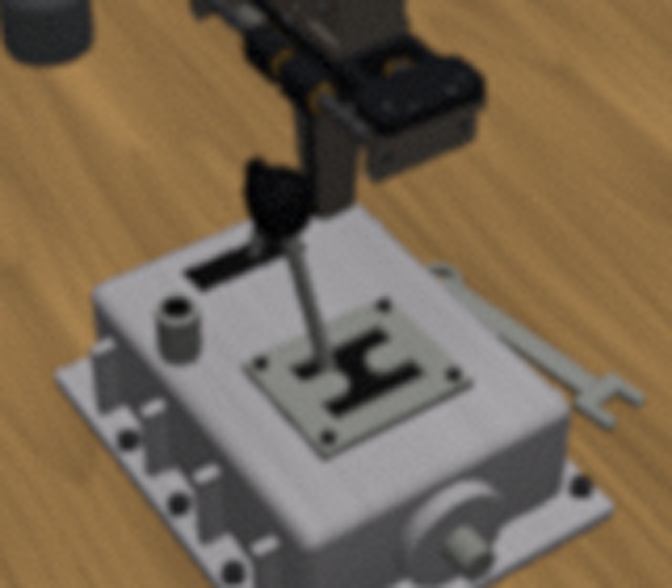

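Working. On towards the stop.

Request:
{"name": "servo_tool", "arguments": {"steps": [[[6,0,0,0,0,0,0],[6,0,0,0,0,0,0],[6,0,0,0,0,0,0],[6,0,0,0,0,0,0],[6,0,0,0,0,0,0],[3,0,0,0,0,0,0],[2,0,0,0,0,0,0],[0,0,0,0,0,0,0]]]}}

```text
clock: 14.08
tool_pos: [0.6105, 0.063, 0.2083]
orientation: [[0.998, 0.057, -0.001], [0.057, -0.998, 0.0], [-0.001, -0.0, -1.0]]
contact_force: [-2.8, -0.1, -2.3]
width: 0.0003
```

Request:
{"name": "servo_tool", "arguments": {"steps": [[[2,0,0,0,0,0,0],[0,0,0,0,0,0,0]]]}}

```text
clock: 14.32
tool_pos: [0.6123, 0.0631, 0.2082]
orientation: [[0.998, 0.057, -0.002], [0.057, -0.998, 0.0], [-0.002, -0.0, -1.0]]
contact_force: [-4.5, 0.0, -1.5]
width: 0.0003
```

```bash
python3 rep.py; python3 sc.py s11
```

```text
t 14.325 tcp [0.6123 0.0631 0.2082] yaw 3.25 zax [-1.6e-03  1.0e-04 -1.0e+00] F [-4.51  0.05 -1.54] w 0.0003
rel gate: fwd 30.0 left -38.6 z 208.2 q [-5.3 16.3 86.3 -0.  77.5 81.4]
```

View pics/s11.png

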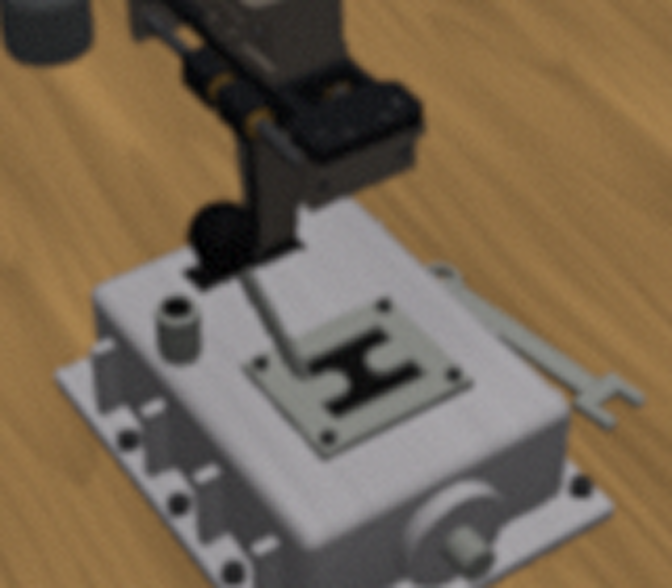

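Request:
{"name": "servo_tool", "arguments": {"steps": [[[2,0,0,0,0,0,0],[1.5,0,0,0,0,0,0],[0,0,0,0,0,0,0],[0,0,0,0,0,0,0]]]}}

```text
clock: 14.88
tool_pos: [0.6152, 0.0634, 0.2078]
orientation: [[0.998, 0.057, -0.003], [0.057, -0.998, 0.0], [-0.003, -0.0, -1.0]]
contact_force: [-6.7, -1.0, -2.9]
width: 0.0004
```

Request:
{"name": "servo_tool", "arguments": {"steps": [[[-10,0,0,0,0,0,0],[-20,0,0,0,0,0,0],[-20,0,-20,0,0,0,0],[0,0,-50,0,0,0,0],[-30,0,0,0,0,0,0],[-20,0,0,0,0,0,0],[0,0,0,0,0,0,0],[0,0,0,0,0,0,0]]]}}

```text
clock: 15.88
tool_pos: [0.5175, 0.0575, 0.2794]
orientation: [[0.998, 0.057, 0.003], [0.057, -0.998, -0.0], [0.003, 0.0, -1.0]]
contact_force: [0.2, 0.8, 0.4]
width: 0.0006
```

```bash
python3 rep.py; python3 sc.py s12
python3 - <<'E'
from h import *
import cv2
from plant import env
u=[0.58213618,0.06497302,0.05610685]
m=lambda p:((proj(SK,p)-[240,200]+.5)*4.2-.5).round(1)
for s in(.17,.2):
  for f in(.22,.26,.3):print(s,f,m(tow(u,knob(f,s)))+np.array([2.2,-3.9]))
cv2.imwrite("pics/scene12.png",env.read_camera("scene")["frame"][:,:,::-1])
cv2.imwrite("pics/top12.png",env.read_camera("top")["frame"][:,:,::-1])
E
```

```text
t 15.875 tcp [0.5175 0.0575 0.2794] yaw 3.25 zax [ 3.1e-03 -2.0e-04 -1.0e+00] F [0.19 0.82 0.44] w 0.0006
rel gate: fwd -65.0 left -38.9 z 279.4 q [-7.  -0.7 97.   0.  83.6 79.8]
0.17 0.22 [254.6 225.5]
0.17 0.26 [242.5 233.3]
0.17 0.3 [230.6 241.6]
0.2 0.22 [249.3 220.9]
0.2 0.26 [237.3 228.7]
0.2 0.3 [225.5 236.8]
```

View pics/s12.png

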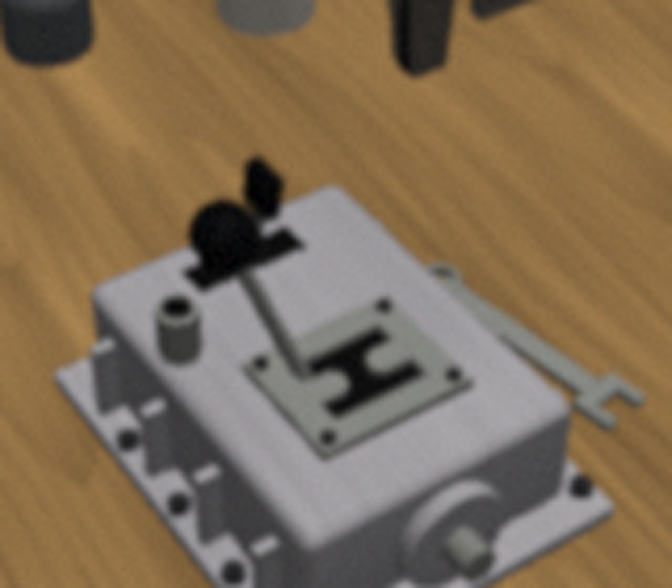

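View pics/top12.png

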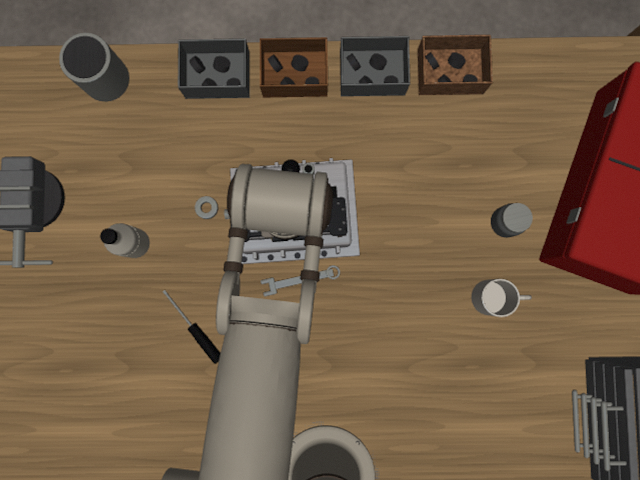

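The knob is at (224,237) in the scene crop. The model predicts (225.5,236.8) for fore 0.30, side 0.20. The range paddle (263,188) and the loose things are unchanged, and the hand is clear, so I'm handing in.

```bash
python3 -c "
from plant import env
print(env.finish_job())"
```

```text
the job is handed in; nothing more can be done
None
```

The gear lever is home in the third slot, the hand is clear, and I handed the job in at about 16 s of the 54 s allowed; no verdict came back.

With the fingers shut, I pushed the knob:
1. back from about +0.24 rad in the left lane to neutral;
2. across to the right-hand stop, where the force rose to about 4 N;
3. forward to the far-right stop, where the force reached about 7 N.

**Lever position:** In the last scene picture the knob centre was at (224, 237). My model puts it at (225.5, 236.8) for a forward lean of 0.30 and a sideways lean of 0.20, so the lever is home to within measuring error. At neutral, the pictures showed a forward lean of about 0 both before and after crossing.

**Bystanders:** The range lever and the loose things look unmoved in the last pictures. I judged this by eye; the scene crop leaves out the bottle, mug, jar and screwdriver, which I checked only in the top view. The arm hid part of the unit in that view.

**One disagreement:** On the sideways push, the right-hand stop came about 9 mm further along than I expected. I had assumed 18 mm for half the width of the shut fingers, and it is nearer 10 mm. I pushed on in small steps until the force rose.

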